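# Change the samples on a hanging balance

### The arm

A 7-joint arm with a two-finger parallel gripper is mounted at the origin on the work surface. World frame = base frame: x ahead of the robot, y to its left, z up, the work surface at z = 0. Lengths are in m, angles in rad, forces in N, time in s.
With the tool pointing down it reaches from about 0.4 to 0.875 m from the base axis. Payload 19.3 kg.
Tool frame: the origin (TCP) lies between the finger pads; the fingertips stand 17 mm ahead of it and the grasp point (between the pads) lies 2 mm behind it; z points along the fingers, y is the line along which they close (so a half turn about z gives the same grasp; the last joint's range is limited). The gripper opens to 85 mm and grips with 20 to 120 N. Pads are 22 mm wide; open, the fingers measure 114 mm over their backs; the gripper's body (76 mm by 85 mm) begins 54 mm behind the grasp point. The pads swing forward as they close: fully open they stand 13 mm farther back than shut.
Start: joints at [1.279, 0.521, -0.036, 1.599, 0.021, 1.021, -0.113], TCP at [0.137, -0.61, 0.248] pointing down, gripper open.
Joint ranges: [-2.91, 2.91], [-0.3, 2.13], [-1.5, 1.42], [0.17, 2.43], [-1.26, 4.41], [0.16, 1.93], [-2.52, 2.52]. Speed limits (rad/s): [1.89, 1.89, 2.39, 2.39, 3.01, 3.01, 3.01].

### API

Orientations are given as [roll, pitch, yaw] about the fixed x, y, z axes, in that order (R = Rz(yaw) Ry(pitch) Rx(roll)).
In Python, from workcell import bot gives the robot as it stands.
- The arm moves only by the shell command python3 -m inch 'ROWS' [FORCE]. ROWS is JSON, a list of rows, each a list of 7 numbers: the shift along the tool's x, y, z in units of 200 mm (1.0 is 200 mm), then the turn, a rotation vector about the tool's x, y, z in units of 90 degrees (1.0 is 90 degrees), then the opening, from 0 (shut) to 1 (fully open). In form: [[x, y, z, rx, ry, rz, grip], ...]. A call has 1 to 20 rows; each row is the pose to reach, as a shift and turn from the pose commanded when the call began, along the tool's axes at that moment; what a row does not reach only later rows make up. A row lasts 1/8 s, in which the tool goes at most 62.5 mm and 10.7 degrees, less where a joint would pass 70% of its speed; a pose out of reach is approached as far as the arm can. A call with a number of a shift or a turn outside -1 to 1 is refused whole. A call with a gripper value outside its range is refused whole. The fingers move at their own pace and stop on an object; FORCE is the grip in N (left out, the last holds). Time passes only in rows, so rows that repeat a pose let the fingers close. It gives the time, the measured TCP pose, the force, the opening and the grip force at its end, in the units of the state.
- bot.observe(): the state, without advancing time (a new reading comes with each control period).
- bot.grab_frame(name): name is "scene" or "top" or "wrist"; returns a dict with "img" (400x640x3 uint8, red, green, blue), "z_map" (400x640 float32, m along the optical axis (not along the pixel's ray), 0 where there is no reading), "vfov" (degrees; the focal length in pixels is half the picture's height over the tangent of half this angle, whatever the lens; pixels are square), "cx", "cy" (the principal point, pixels), "rvec" (rotation vector, rad) and "tvec" (3), from world to camera coordinates, as OpenCV has them. Camera axes: x right, y down, z forward; pixel columns grow to the right and rows downward; lengths in m; the calibration is good to about 2 mm. The wrist camera is an equidistant fisheye: a pixel r from the principal point sees the ray r / f radians off the axis. A picture is of the moment at which its call begins.
- bot.job_done(): hands the job in; it is judged then, once.
The state is a dict: "clock": time; "qpos": joint angles; "qd": joint speeds; "joint_efforts": joint torques, N m; "position": TCP position; "tool_rot": TCP orientation; "force": force on the tool from outside, world axes, zero at the start; "moment": the same for the moment, N m; "grip_width": finger opening in m; "finger_force": force on a finger pad.
Only numpy, scipy, OpenCV 4.12 (cv2) and the standard library are available. Lean on these libraries where they do the work, as an engineer would, in place of code of your own. Each camera call takes 0.05 s, during which the arm holds its last target. There are 200 camera calls.

### The job

Change the samples on the hanging balance: first slide its lock fully to the red end, and touch baskets only while it is fully there; take every dried basket off the beam and stand it upright inside the cooling tray, and hang every fresh basket waiting on the bench over the beam by its hook, label towards the robot's side and no basket touching another. When all hang still, slide the lock fully back to the green end, and do not shift anything else on the bench.

Things in the scene. Friction and masses are not known exactly. Their poses are not given: they have to be found in the camera images.
- balance: White hanging balance, fixed. Origin on the bench below the middle of its beam; the robot's side is -x, y along the beam, z up. Base plate x -150..+170 mm, y +-240 mm, top 22 mm above the bench; pillars outside y = +-205 mm, 50 mm deep, 180 mm high; behind, from x = +80 mm, a console with four displays, 97 mm high (blue panel to 120 mm).
- beam: Flat steel load beam, 44 mm wide (x), 10 mm high, 410 mm long between the pillars. Origin at its middle, 160 mm above the bench; underside at 156 mm, top at 166 mm; y runs along it. A hung basket rests with its crown on the beam, its underside 36 mm above the bench.
- beam_mid (a point): Middle of the beam's top face.
- lock (a joint): Lock slide on the front of the balance's base (m): 0 = fully at the green end (free, weighing), 0.060 = fully at the red end (locked). It slides along the balance's +y from green to red, end stops at both ends, about 2 N of friction, stays where it is left.
- lock_grip (a point): Middle of the part of the black lock grip to hold: 50 mm above the bench, 122 mm in front of (-x) the beam. The grip is 26 mm (x) by 22 mm (y) and stands from 28 to 60 mm above the bench; the track under it is 27 mm high.
- tray: Perforated metal cooling tray, fixed, 130 mm (x) by 220 mm (y), floor 4 mm above the bench, rim 12 mm high and 3 mm thick. Origin: centre of its underside.
- fresh1: Dark fresh herb in a wire basket, 76 mm across, 52 high, 0.17-0.31 kg, standing on the bench. Origin: centre of underside, z up. Hook (mm): stem x -34..-30; flat crown, underside z 130; free leg x 30..34, lip out to x 39, down to z 97, so it opens to +x between z 56 (mouth) and 97; 50 wide (y). Black grip on top, 14 (x) by 26 (y), z 134-172. Yellow-edged label at -x side. None if absent.
- fresh2: Dark fresh herb in a wire basket, 76 mm across, 52 high, 0.17-0.31 kg, standing on the bench. Origin: centre of underside, z up. Hook (mm): stem x -34..-30; flat crown, underside z 130; free leg x 30..34, lip out to x 39, down to z 97, so it opens to +x between z 56 (mouth) and 97; 50 wide (y). Black grip on top, 14 (x) by 26 (y), z 134-172. Yellow-edged label at -x side. None if absent.
- fresh3: Dark fresh herb in a wire basket, 76 mm across, 52 high, 0.17-0.31 kg, standing on the bench. Origin: centre of underside, z up. Hook (mm): stem x -34..-30; flat crown, underside z 130; free leg x 30..34, lip out to x 39, down to z 97, so it opens to +x between z 56 (mouth) and 97; 50 wide (y). Black grip on top, 14 (x) by 26 (y), z 134-172. Yellow-edged label at -x side. None if absent.
- fresh4: Dark fresh herb in a wire basket, 76 mm across, 52 high, 0.17-0.31 kg, standing on the bench. Origin: centre of underside, z up. Hook (mm): stem x -34..-30; flat crown, underside z 130; free leg x 30..34, lip out to x 39, down to z 97, so it opens to +x between z 56 (mouth) and 97; 50 wide (y). Black grip on top, 14 (x) by 26 (y), z 134-172. Yellow-edged label at -x side. None if absent.
- dried1: Pale dried herb in a wire basket, 76 mm across, 52 high, 0.17-0.31 kg, hung on the beam at the start. Origin: centre of underside, z up. Hook (mm): stem x -34..-30; flat crown, underside z 130; free leg x 30..34, lip out to x 39, down to z 97, so it opens to +x between z 56 (mouth) and 97; 50 wide (y). Black grip on top, 14 (x) by 26 (y), z 134-172. Blue-edged label at -x side. None if absent.
- dried2: Pale dried herb in a wire basket, 76 mm across, 52 high, 0.17-0.31 kg, hung on the beam at the start. Origin: centre of underside, z up. Hook (mm): stem x -34..-30; flat crown, underside z 130; free leg x 30..34, lip out to x 39, down to z 97, so it opens to +x between z 56 (mouth) and 97; 50 wide (y). Black grip on top, 14 (x) by 26 (y), z 134-172. Blue-edged label at -x side. None if absent.
- fresh1_label (a point): Middle of the label of fresh1: 44 mm from its axis on the -x side, 52 mm above its underside.
- fresh2_label (a point): Middle of the label of fresh2: 44 mm from its axis on the -x side, 52 mm above its underside.
- fresh3_label (a point): Middle of the label of fresh3: 44 mm from its axis on the -x side, 52 mm above its underside.
- fresh4_label (a point): Middle of the label of fresh4: 44 mm from its axis on the -x side, 52 mm above its underside.
- bottle: Amber bottle, 60 mm across, 120 mm high, among the waiting baskets; not part of the job.
- jar_a: Glass jar of herb, 80 mm across, 130 mm high; not part of the job.
- jar_b: Glass jar of herb, 80 mm across, 130 mm high; not part of the job.
- dish_a: Lime dish, 90 mm across, 26 mm high; not part of the job.
- dish_b: Lime dish, 90 mm across, 26 mm high; not part of the job.
Things that resemble listed ones, but are neither listed nor needed, are in the scene too. What is shaped like the fresh3 but turquoise is not meant.

How it is judged:
On the way, in this order (a step that is already met when the one before it is completed fails the run):
1. the lock is slid fully to the red end (value of joint lock above 0.056 m), for 0.2 s.
2. with the lock on, all dried baskets stand in the tray and all fresh baskets hang on the beam (value of joint lock above 0.056 m and z of dried1 in the frame of tray between 0 and 0.009 m and x of dried1 in the frame of tray between -0.035 and 0.035 m and y of dried1 in the frame of tray between -0.08 and 0.08 m and angle between each of dried1, dried2's own z axis and vertical below 0.1 rad and linear speed of each of dried1, dried2, fresh1, fresh2, fresh3, fresh4 below 0.03 m/s and angular speed of each of dried1, dried2, fresh1, fresh2, fresh3, fresh4 below 0.3 rad/s and contact force between the fingers and dried1 below 0.05 N and z of dried2 in the frame of tray between 0 and 0.009 m and x of dried2 in the frame of tray between -0.035 and 0.035 m and y of dried2 in the frame of tray between -0.08 and 0.08 m and contact force between the fingers and dried2 below 0.05 N and z of fresh1 in the frame of balance between 0.03 and 0.044 m and x of fresh1 in the frame of balance between -0.018 and 0.018 m and contact force between each of fresh1, fresh2, fresh3, fresh4 and beam above 0.3 N and angle between each of fresh1, fresh2, fresh3, fresh4's own z axis and vertical below 0.2 rad and x of each of fresh1_label, fresh2_label, fresh3_label, fresh4_label in the frame of balance below -0.025 m and contact force between the fingers and fresh1 below 0.05 N and z of fresh2 in the frame of balance between 0.03 and 0.044 m and x of fresh2 in the frame of balance between -0.018 and 0.018 m and contact force between the fingers and fresh2 below 0.05 N and z of fresh3 in the frame of balance between 0.03 and 0.044 m and x of fresh3 in the frame of balance between -0.018 and 0.018 m and contact force between the fingers and fresh3 below 0.05 N and z of fresh4 in the frame of balance between 0.03 and 0.044 m and x of fresh4 in the frame of balance between -0.018 and 0.018 m and contact force between the fingers and fresh4 below 0.05 N and distance between fresh1 and fresh2 above 0.075 m and distance between each of fresh1, fresh2 and fresh3 above 0.075 m and distance between each of fresh1, fresh2, fresh3 and fresh4 above 0.075 m), for 0.2 s.
3. the lock is slid fully back to the green end (value of joint lock below 0.004 m), for 0.2 s.
At the end, for the whole second after the job is handed in: Lock within 4 mm of green. Dried baskets upright (0.1 rad), still on the tray floor. Fresh baskets hang still from the beam, underside 30 to 44 mm up, within 18 mm of its line, tilt under 0.2 rad, label 25 mm or more to the robot's side, centres 75 mm or more apart. Nothing held (value of joint lock below 0.004 m and z of dried1 in the frame of tray between 0 and 0.009 m and x of dried1 in the frame of tray between -0.035 and 0.035 m and y of dried1 in the frame of tray between -0.08 and 0.08 m and angle between each of dried1, dried2's own z axis and vertical below 0.1 rad and linear speed of each of dried1, dried2, fresh1, fresh2, fresh3, fresh4 below 0.03 m/s and angular speed of each of dried1, dried2, fresh1, fresh2, fresh3, fresh4 below 0.3 rad/s and contact force between the fingers and dried1 below 0.05 N and z of dried2 in the frame of tray between 0 and 0.009 m and x of dried2 in the frame of tray between -0.035 and 0.035 m and y of dried2 in the frame of tray between -0.08 and 0.08 m and contact force between the fingers and dried2 below 0.05 N and z of fresh1 in the frame of balance between 0.03 and 0.044 m and x of fresh1 in the frame of balance between -0.018 and 0.018 m and contact force between each of fresh1, fresh2, fresh3, fresh4 and beam above 0.3 N and angle between each of fresh1, fresh2, fresh3, fresh4's own z axis and vertical below 0.2 rad and x of each of fresh1_label, fresh2_label, fresh3_label, fresh4_label in the frame of balance below -0.025 m and contact force between the fingers and fresh1 below 0.05 N and z of fresh2 in the frame of balance between 0.03 and 0.044 m and x of fresh2 in the frame of balance between -0.018 and 0.018 m and contact force between the fingers and fresh2 below 0.05 N and z of fresh3 in the frame of balance between 0.03 and 0.044 m and x of fresh3 in the frame of balance between -0.018 and 0.018 m and contact force between the fingers and fresh3 below 0.05 N and z of fresh4 in the frame of balance between 0.03 and 0.044 m and x of fresh4 in the frame of balance between -0.018 and 0.018 m and contact force between the fingers and fresh4 below 0.05 N and distance between fresh1 and fresh2 above 0.075 m and distance between each of fresh1, fresh2 and fresh3 above 0.075 m and distance between each of fresh1, fresh2, fresh3 and fresh4 above 0.075 m); the robot touches nothing.
It fails at once if a basket is touched by the fingers while the lock is not at its red end (4 mm) (value of joint lock below 0.056 m and (contact force between the fingers and fresh1 above 0.5 N or contact force between the fingers and fresh2 above 0.5 N or contact force between the fingers and fresh3 above 0.5 N or contact force between the fingers and fresh4 above 0.5 N or contact force between the fingers and dried1 above 0.5 N or contact force between the fingers and dried2 above 0.5 N)).
It fails at once if something that is not part of the job is shifted by more than 30 mm (distance of any of bottle, jar_a, jar_b, dish_a, dish_b from where it was at the start of the episode above 0.03 m).
Of fresh1, fresh2, fresh3, fresh4 only 3 to 4 are there at a start; the rules pass over those that are not, and their reading is None.
Of dried1, dried2 only 1 to 2 are there at a start; the rules pass over those that are not, and their reading is None.
At some moment in a run one of fresh1, fresh2, fresh3, fresh4, dried1, dried2 may be knocked a few centimetres aside while the robot is not near it.
It also fails if it takes over 210 s, if anything falls off the work surface, if the arm or the gripper's body presses on something with over 40 N, if the wrist force passes 120 N, or if a joint passes its speed limit or range.

## Working session

There is one attempt and no reset: what is moved stays moved. The work goes in short steps, Python scripts to look and compute and a shell command to move; the robot and the scene stay as the last step left them, time stands still between calls to the robot, and variables do not carry over. Pictures are saved under pics/ and viewed, at most 14 in all, crops included, and the job is handed in when it is done.

```bash
ls; mkdir -p pics
python3 - <<'E'
from workcell import bot
import cv2,pickle
s=bot.observe(); print(s)
for n in("scene","top","wrist"):
    f=bot.grab_frame(n); pickle.dump(f,open(f'pics/{n}0.pkl','wb'))
    cv2.imwrite(f'pics/{n}0.png',f['img'][:,:,::-1]); print(n,f['vfov'],f['cx'],f['cy'],f['rvec'],f['tvec'])
E
```

```text
pics
{'clock': 0.0, 'qpos': array([ 1.27876539,  0.522034  , -0.03633355,  1.60000927,  0.02117972,
        1.021095  , -0.11281141]), 'qd': array([ 7.04206910e-05, -5.91477328e-04, -1.14777789e-04,  6.53039597e-04,
        1.27066570e-03, -1.15389866e-03, -1.83841370e-03]), 'joint_efforts': array([-2.24570875e-03, -9.27116776e+01,  1.97837390e+00, -3.69929731e+01,
        1.76861859e-02,  8.23345792e-03, -7.50287427e-05]), 'position': array([ 0.13741263, -0.60937633,  0.24771273]), 'tool_rot': array([-3.14043284e+00,  6.27607568e-05,  2.21804342e-01]), 'force': array([-0.80204865,  0.6029343 , -0.50840619]), 'moment': array([ 0.03041357,  0.03216703, -0.00911671]), 'finger_force': 0.0, 'grip_width': 0.08572191890100828}
scene 47.98008427940508 322.8620661841025 198.08003236610259 [ 2.03552116  0.8719445  -0.48265733] [-0.33374151 -0.09712197  1.65637085]
top 47.94297727266134 315.96421953703214 206.86660020234388 [ 2.16362492 -2.1585858   0.17237412] [-0.02954195  0.50288401  1.34844454]
wrist 65.70646984690485 323.779671434842 199.47754409623334 [-2.2652582   1.81192726  0.26727366] [-0.62537394 -0.03676801  0.38075363]
```

View pics/scene0.png

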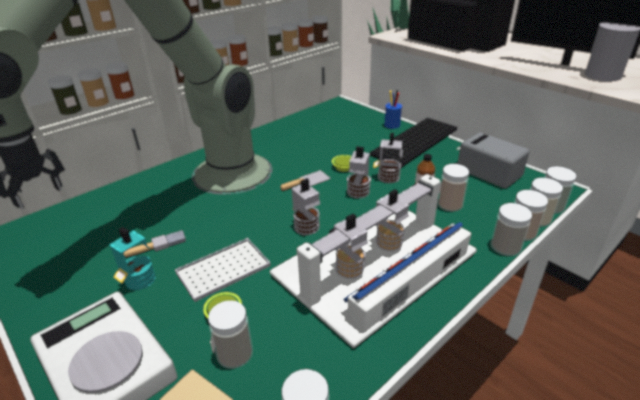

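View pics/top0.png

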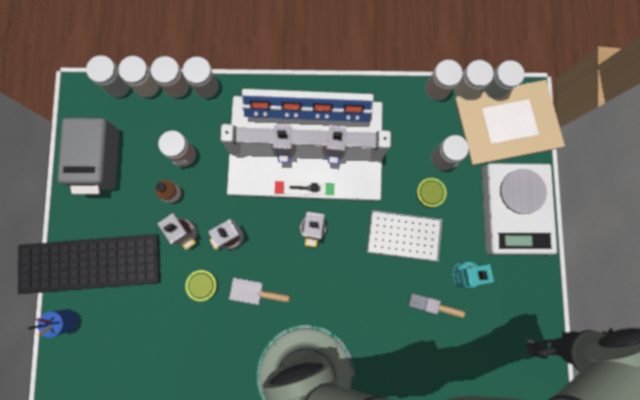

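Scene: two dried baskets hang on the beam (top view ≈(283,143) and (336,145)). Three fresh baskets stand at ≈(313,228), (225,235) and (178,232), and the tray is at (405,236). The lock grip is at (313,187), with green at (330,188) and red at (279,187). The turquoise decoy is at (475,275).

```bash
cat > h.py <<'E'
import numpy as np,cv2,pickle
from scipy.spatial.transform import Rotation as R
def cloud(f):
    h,w=f['z_map'].shape; fl=h/2/np.tan(np.radians(f['vfov']/2))
    u,v=np.meshgrid(np.arange(w),np.arange(h)); z=f['z_map']
    p=np.stack([(u-f['cx'])/fl*z,(v-f['cy'])/fl*z,z],-1)
    M=R.from_rotvec(np.ravel(f['rvec'])).as_matrix()
    P=(p-np.ravel(f['tvec']))@M; P[z==0]=np.nan; return P
def blobs(m,amin=15):
    n,l,st,c=cv2.connectedComponentsWithStats(m.astype(np.uint8))
    return [(l==i) for i in range(1,n) if st[i,4]>=amin]
def baskets(f,verbose=True):
    P=cloud(f); hsv=cv2.cvtColor(f['img'],cv2.COLOR_RGB2HSV); out=[]
    return P,hsv
E
python3 - <<'E'
from h import *
f=pickle.load(open('pics/top0.pkl','rb')); P=cloud(f); hsv=cv2.cvtColor(f['img'],cv2.COLOR_RGB2HSV); H,S,V=[hsv[...,i].astype(int) for i in range(3)]
def rep(n,m,amin=8):
    for b in blobs(m,amin):
        q=P[b]; vv,uu=np.nonzero(b); print(n,b.sum(),'px',uu.mean().round(),vv.mean().round(),'med',np.nanmedian(q,0).round(4),'min',np.nanmin(q,0).round(3),'max',np.nanmax(q,0).round(3))
roi=np.zeros(H.shape,bool); roi[60:300,100:500]=1
X,Y,Z=P[...,0],P[...,1],P[...,2]
print('bench z',np.nanmedian(Z[250:300,330:400]),np.nanstd(Z[260:290,340:390]))
rep('pillar',roi&(Z>.172)&(Z<.19)&(V>150)&(S<60))
rep('black',roi&(V<70)&(Z>.02)&(S<150),6)
rep('yellow',roi&(H>12)&(H<32)&(S>90)&(V>120))
rep('red',roi&((H<6)|(H>174))&(S>120)&(V>100))
rep('green',roi&(H>40)&(H<80)&(S>100)&(V>110)&(Z<.05)&(Z>.01))
rep('tray',roi&(S<60)&(V>120)&(Z<.02)&(X<.5),100)
rep('crown',roi&(Z>.125)&(Z<.142)&(X<.53),20)
c=np.nonzero(roi&(Z>.16)&(Z<.172)&(X>.4)); print('beam',len(c[0]),np.nanmin(P[c],0),np.nanmax(P[c],0))
E
python3 - <<'E'
import cv2
i=cv2.imread('pics/top0.png')[80:260,150:450]; cv2.imwrite('pics/c0.png',cv2.resize(i,None,fx=2.66,fy=2.66,interpolation=cv2.INTER_CUBIC))
E
```

```text
bench z -0.00017371635231926561 0.0028255650893655314
pillar 194 px 227.0 132.0 med [0.6943 0.2249 0.1796] min [0.67  0.206 0.172] max [0.719 0.242 0.189]
pillar 12 px 332.0 131.0 med [ 0.7023 -0.0691  0.1729] min [ 0.689 -0.076  0.172] max [ 0.713 -0.062  0.175]
pillar 189 px 384.0 138.0 med [ 0.6791 -0.2159  0.1788] min [ 0.654 -0.232  0.172] max [ 0.705 -0.196  0.186]
pillar 8 px 284.0 141.0 med [0.6721 0.0635 0.1736] min [0.665 0.059 0.173] max [0.677 0.071 0.175]
pillar 8 px 276.0 142.0 med [0.6677 0.0888 0.1733] min [0.664 0.082 0.172] max [0.67  0.096 0.175]
black 14 px 255.0 101.0 med [0.8118 0.1575 0.109 ] min [0.807 0.138 0.105] max [0.813 0.172 0.114]
black 8 px 283.0 103.0 med [0.8079 0.0724 0.1079] min [0.803 0.064 0.101] max [0.811 0.076 0.113]
black 6 px 300.0 104.0 med [0.8065 0.0216 0.1059] min [0.804 0.018 0.099] max [0.809 0.028 0.109]
black 12 px 329.0 104.0 med [ 0.8037 -0.0671  0.1091] min [ 0.799 -0.075  0.103] max [ 0.805 -0.05   0.113]
black 11 px 354.0 105.0 med [ 0.8028 -0.1411  0.108 ] min [ 0.802 -0.156  0.106] max [ 0.804 -0.126  0.111]
black 735 px 109.
[... 2336 characters left out ...]
8 px 405.0 236.0 med [ 0.4168 -0.3065  0.0039] min [ 0.342 -0.426 -0.008] max [ 0.499 -0.187  0.018]
tray 629 px 245.0 289.0 med [0.2527 0.1888 0.0031] min [ 0.223  0.137 -0.006] max [0.289 0.237 0.019]
crown 379 px 172.0 228.0 med [0.425  0.3785 0.1344] min [0.389 0.343 0.127] max [0.47  0.421 0.142]
crown 367 px 313.0 225.0 med [ 0.437  -0.0177  0.1341] min [ 0.403 -0.046  0.127] max [0.475 0.011 0.141]
crown 378 px 223.0 233.0 med [0.4141 0.2335 0.1343] min [0.378 0.196 0.125] max [0.454 0.277 0.142]
crown 363 px 478.0 275.0 med [ 0.3    -0.4788  0.1337] min [ 0.269 -0.524  0.125] max [ 0.328 -0.449  0.141]
beam 2342 [ 0.40292035 -0.22941035  0.16004441] [0.72302218 0.39227036 0.17199875]
```

View pics/c0.png

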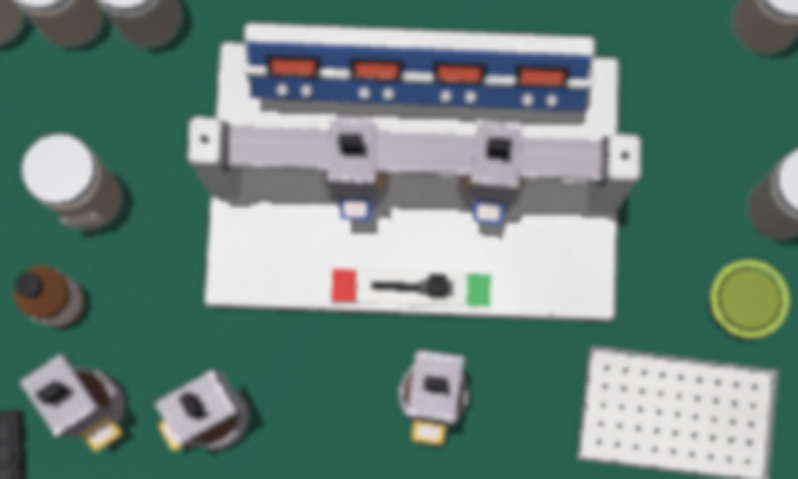

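The crop shows the lock grip near green, with red to its left (+y). It also shows blue labels on the two hung baskets, yellow labels on the three fresh ones, and the tray slightly turned. Next I fit rectangles.

```bash
cat >> h.py <<'E'
BAL=np.array([.6867,.0045]); BY=-.0345
def w(x,y): # balance->world
    c,s=np.cos(BY),np.sin(BY); return BAL+[c*x-s*y,s*x+c*y]
def rect(q):
    (c,sz,a)=cv2.minAreaRect((q*1000).astype(np.float32)); 
    bx=cv2.boxPoints((c,sz,a)); e=bx[1]-bx[0]; e2=bx[2]-bx[1]
    if np.hypot(*e2)>np.hypot(*e): e=e2
    return np.array(c)/1000,sorted(sz),np.arctan2(e[1],e[0])
def fresh(f,pts=None):
    P=cloud(f); hsv=cv2.cvtColor(f['img'],cv2.COLOR_RGB2HSV); H,S,V=[hsv[...,i].astype(int) for i in range(3)]
    Z=P[...,2]; m=(Z>.126)&(Z<.142)&(P[...,0]<.53)&(P[...,0]>.3)&(abs(P[...,1])<.45)
    for b in blobs(m,100):
        q=P[b][:,:2]; c,sz,a=rect(q)
        y=(H>12)&(H<32)&(S>70)&(V>110)&(Z>.035)&(Z<.075)&(np.hypot(P[...,0]-c[0],P[...,1]-c[1])<.07)
        l=np.nanmedian(P[y],0) if y.any() else np.array([np.nan]*3)
        if np.cos(a)*(l[0]-c[0])+np.sin(a)*(l[1]-c[1])>0: a+=np.pi
        a=(a+np.pi)%(2*np.pi)-np.pi
        d=l[:2]-c
        print('crown',c.round(4),np.round(sz,1),'yaw',a.round(3),'labelyaw',np.arctan2(-d[1],-d[0]).round(3),'ld',np.hypot(*d).round(3),'med',np.nanmedian(q,0).round(4))
def to(x,y,z,yaw,rp=True):
    """print shift (units 200mm) and turn (units 90deg) in tool axes from current pose to tool-down pose"""
    from workcell import bot
    s=bot.observe(); A=R.from_euler('xyz',s['tool_rot']); B=R.from_euler('xyz',[np.pi,0,yaw])
    d=A.inv().apply(np.array([x,y,z])-s['position'])/.2; r=(A.inv()*B).as_rotvec()/(np.pi/2)
    print('t',round(s['clock'],2),'shift',d.round(3),'turn',r.round(3),'F',s['force'].round(1),'w',round(s['grip_width'],4),'ff',round(s['finger_force'],1))
E
python3 - <<'E'
from h import *
f=pickle.load(open('pics/top0.pkl','rb')); fresh(f)
P=cloud(f);hsv=cv2.cvtColor(f['img'],cv2.COLOR_RGB2HSV);Z=P[...,2]
m=(hsv[...,1]<70)&(hsv[...,2]>110)&(Z<.02)&(P[...,0]>.33)&(P[...,0]<.51)&(P[...,1]<-.15)&(P[...,1]>-.45)
b=max(blobs(m,100),key=lambda b:b.sum()); print('tray',rect(P[b][:,:2]),np.nanmedian(P[b],0))
for u in(282,337):
    m=(hsv[...,2]<80)&(Z>.18)&(Z<.22)&(abs(np.arange(640)[None]-u)<12)&(np.arange(400)[:,None]<150)&(np.arange(400)[:,None]>120)
    print('dried grip',np.nanmedian(P[m],0),m.sum())
    m=(Z>.166)&(Z<.18)&(abs(np.arange(640)[None]-u)<20)&(np.arange(400)[:,None]<165)&(np.arange(400)[:,None]>115)
    c=max(blobs(m,10),key=lambda b:b.sum()); print(rect(P[c][:,:2]))
print('hang targets',[w(0,y) for y in(-.11,0,.11)],'lock',w(-.122,-.03),w(-.122,.03))
to(*w(-.122,-.03),.15,np.pi/2-.0345)
E
```

```text
crown [0.4285 0.3816] [50.9 69.9] yaw 0.617 labelyaw 0.634 ld 0.047 med [0.425  0.3785]
crown [ 0.4392 -0.0171] [49.5 68.4] yaw -0.134 labelyaw -0.247 ld 0.041 med [ 0.437  -0.0177]
crown [0.4158 0.2373] [50.9 68.1] yaw -1.051 labelyaw -0.94 ld 0.053 med [0.4141 0.2335]
tray (array([ 0.41883212, -0.30739899]), [138.7748565673828, 228.9921112060547], np.float32(1.4428536)) [ 0.41894206 -0.30655212  0.0038576 ]
dried grip [0.68201121 0.06977453 0.20533581] 45
(array([0.68762952, 0.07117257]), [69.59785461425781, 107.86764526367188], np.float32(-1.5658894))
dried grip [ 0.6792531  -0.08215353  0.20440428] 37
(array([ 0.68357831, -0.0847629 ]), [68.86100769042969, 110.90655517578125], np.float32(1.4851981))
hang targets [array([ 0.68290575, -0.10543454]), array([0.6867, 0.0045]), array([0.69049425, 0.11443454])] lock [ 0.5637378  -0.02127398] [0.56580739 0.03869031]
t 0.15 shift [ 2.726 -2.4    0.491] turn [-0.    -0.    -0.837] F [-0.5  0.5 -0.1] w 0.0856 ff 0.0
```

```bash
python3 -m inch '[[1,-0.88,0,0,0,0,0.6],[1,-0.88,0,0,0,0,0.6],[1,-0.88,0,0,0,0,0.6],[1,-0.88,0,0,0,0,0.6],[1,-0.88,0,0,0,0,0.6]]' 40; python3 -m inch '[[1,-0.88,0,0,0,0,0.6],[1,-0.88,0,0,0,0,0.6],[1,-0.88,0,0,0,0,0.6],[1,-0.88,0,0,0,0,0.6],[1,-0.88,0,0,0,0,0.6]]'; python3 -m inch '[[0.726,-0.64,0.3,0,0,-0.837,0.6],[0.726,-0.64,0.3,0,0,-0.837,0.6],[0.726,-0.64,0.3,0,0,-0.837,0.6],[0.726,-0.64,0.3,0,0,-0.837,0.6],[0.726,-0.64,0.3,0,0,-0.837,0.6],[0.726,-0.64,0.3,0,0,-0.837,0.6],[0.726,-0.64,0.3,0,0,-0.837,0.6],[0.726,-0.64,0.3,0,0,-0.837,0.6],[0.726,-0.64,0.3,0,0,-0.837,0.6]]'; python3 -c "
from h import *
to(*w(-.122,-.03),.05,np.pi/2-.0345)"
```

```text
clock: 0.78
position: [0.296, -0.3911, 0.2485]
tool_rot: [-3.141, -0.001, 0.226]
force: [-0.3, -0.4, -0.5]
grip_width: 0.0513
finger_force: 0.0
clock: 1.4
position: [0.452, -0.1755, 0.2483]
tool_rot: [-3.141, -0.001, 0.226]
force: [-0.3, -0.0, -0.5]
grip_width: 0.0513
finger_force: 0.0
clock: 2.52
position: [0.5637, -0.0223, 0.1881]
tool_rot: [-3.141, 0.0, 1.531]
force: [0.4, -1.3, 0.5]
grip_width: 0.0513
finger_force: 0.0
t 2.52 shift [0.005 0.    0.691] turn [-0.     0.    -0.003] F [ 0.4 -1.3  0.5] w 0.0513 ff 0.0
```

```bash
python3 -m inch '[[0,0,0.3,0,0,0,0.6],[0,0,0.5,0,0,0,0.6],[0,0,0.6,0,0,0,0.6],[0,0,0.69,0,0,0,0.6],[0,0,0.69,0,0,0,0.6],[0,0,0.69,0,0,0,0.1],[0,0,0.69,0,0,0,0.1],[0,0,0.69,0,0,0,0.1],[0,0,0.69,0,0,0,0.1],[0,0,0.69,0,0,0,0.1]]' 40; python3 -c "
from h import *
to(*w(-.122,.033),.05,np.pi/2-.0345)"
```

```text
clock: 3.78
position: [0.5638, -0.0216, 0.0516]
tool_rot: [3.141, 0.0, 1.536]
force: [-5.3, 1.4, 10.9]
grip_width: 0.0252
finger_force: 39.2
t 3.77 shift [ 0.316 -0.001  0.008] turn [ 0.  0. -0.] F [-5.3  1.4 10.9] w 0.0252 ff 39.2
```

```bash
python3 -m inch '[[0.06,0,0,0,0,0,0.1],[0.12,0,0,0,0,0,0.1],[0.18,0,0,0,0,0,0.1],[0.24,0,0,0,0,0,0.1],[0.29,0,0,0,0,0,0.1],[0.31,0,0,0,0,0,0.1],[0.315,0,0,0,0,0,0.1],[0.315,0,0,0,0,0,0.1]]'; python3 -c "
from h import *
to(*w(-.122,.03),.05,np.pi/2-.0345)"
```

```text
clock: 4.78
position: [0.5658, 0.0385, 0.0516]
tool_rot: [-3.142, 0.004, 1.534]
force: [-7.6, -13.9, 15.5]
grip_width: 0.0252
finger_force: 39.9
t 4.78 shift [ 0.001 -0.     0.008] turn [-0.     0.003 -0.001] F [ -7.6 -13.9  15.5] w 0.0252 ff 39.9
```

```bash
python3 -m inch '[[0.305,0,0,0,0,0,0.6],[0,0,0,0,0,0,0.6],[0,0,0,0,0,0,0.6],[0,0,-0.3,0,0,0,0.6],[0,0,-0.6,0,0,0,0.6],[0,0,-1,0,0,0,0.6],[0,0,-1,0,0,0,0.6],[0,0,-1,0,0,0,0.6]]' --help 2>&1 | head -5
```

```text
invalid input: not JSON, or not a number
```

```bash
python3 -m inch '[[-0.012,0,0,0,0,0,0.6],[-0.012,0,0,0,0,0,0.6],[-0.012,0,0,0,0,0,0.6],[-0.012,0,-0.3,0,0,0,0.6],[-0.012,0,-0.6,0,0,0,0.6],[-0.012,0,-1,0,0,0,0.6],[-0.012,0,-1,0,0,0,0.6],[-0.012,0,-1,0,0,0,0.6]]'
python3 - <<'E'
from h import *
from workcell import bot
f=bot.grab_frame('top');pickle.dump(f,open('pics/top1.pkl','wb'));cv2.imwrite('pics/top1.png',cv2.resize(f['img'][80:260,150:450,::-1],None,fx=2.66,fy=2.66))
f=bot.grab_frame('wrist');pickle.dump(f,open('pics/wrist1.pkl','wb'));cv2.imwrite('pics/wrist1.png',f['img'][:,:,::-1])
to(.682,-.0835,.29,np.pi/2-.0345); fresh(pickle.load(open('pics/top1.pkl','rb')))
E
```

```text
clock: 5.78
position: [0.5662, 0.039, 0.251]
tool_rot: [3.14, 0.0, 1.536]
force: [-0.1, 0.2, -0.6]
grip_width: 0.0513
finger_force: 0.0
t 5.88 shift [-0.592  0.604 -0.206] turn [-0.001  0.     0.   ] F [ 0.1  0.3 -0.3] w 0.0511 ff 0.0
crown [0.4292 0.3816] [50.4 70.6] yaw 0.622 labelyaw 0.625 ld 0.048 med [0.4249 0.3785]
crown [0.4156 0.2371] [50.7 69. ] yaw -1.038 labelyaw -0.95 ld 0.053 med [0.4142 0.2338]
```

View pics/wrist1.png

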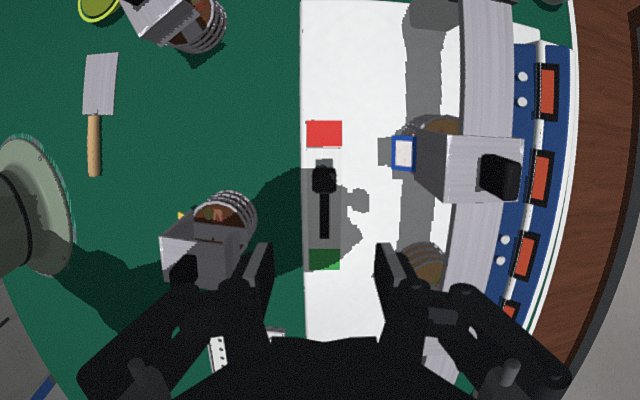

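View pics/top1.png

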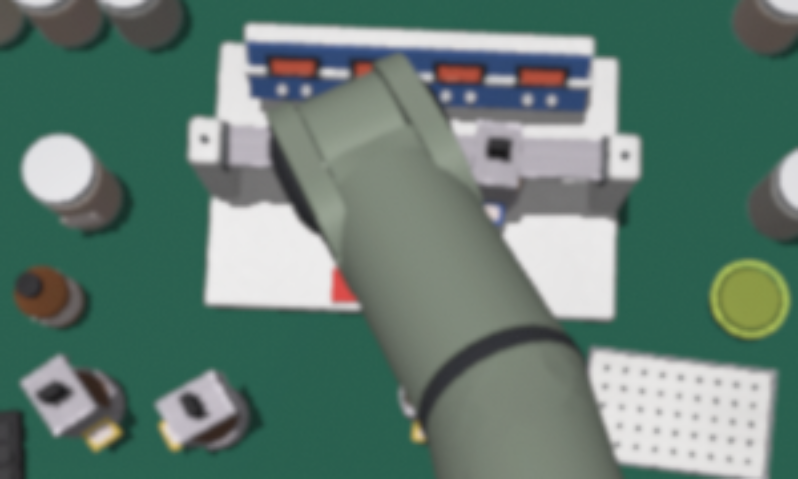

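The wrist picture shows the lock grip (323,180) against the red patch (323,133), so it is at the red end. The dried basket's grip is at (500,177). I'll measure from the wrist depth.

```bash
cat >> h.py <<'E'
def wcloud(f):
    h,w_=f['z_map'].shape; fl=h/2/np.tan(np.radians(f['vfov']/2)); u,v=np.meshgrid(np.arange(w_),np.arange(h)); z=f['z_map']
    dx,dy=u-f['cx'],v-f['cy']; r=np.hypot(dx,dy)+1e-9; t=np.tan(np.minimum(r/fl,1.5))/r
    p=np.stack([dx*t*z,dy*t*z,z],-1); P=(p-np.ravel(f['tvec']))@R.from_rotvec(np.ravel(f['rvec'])).as_matrix(); P[z==0]=np.nan; return P
def grips(f,z0,z1,P=None,amin=60):
    """top faces of black grips (z0<z<z1) in wrist frame"""
    P=wcloud(f) if P is None else P; V=f['img'].max(-1); m=(V<70)&(P[...,2]>z0)&(P[...,2]<z1)
    for b in blobs(m,amin):
        q=P[b]; v,u=np.nonzero(b); c,sz,a=rect(q[:,:2]); print('grip px',u.mean().round(),v.mean().round(),b.sum(),'rect',c.round(4),np.round(sz,1),'long axis',a.round(3),'z',np.nanmedian(q[:,2]).round(4))
E
python3 - <<'E'
from h import *
f=pickle.load(open('pics/wrist1.pkl','rb')); grips(f,.198,.215);grips(f,.16,.18)
P=wcloud(f); print(P[180,323],P[160,435],P[133,323])
E
```

```text
grip px 507.0 180.0 928 rect [0.6873 0.0693] [15.  25.6] long axis 1.568 z 0.2089
grip px 461.0 59.0 364 rect [0.6705 0.1491] [ 1.9 96.5] long axis 1.536 z 0.1634
grip px 442.0 167.0 265 rect [0.654  0.0695] [ 1.9 48. ] long axis 1.561 z 0.1656
grip px 482.0 169.0 143 rect [0.6834 0.0693] [ 9.6 27.4] long axis 1.369 z 0.1769
grip px 449.0 236.0 149 rect [0.6661 0.0126] [ 1.5 55.8] long axis 1.531 z 0.1634
grip px 178.0 275.0 353 rect [ 0.441  -0.0155] [13.8 16.6] long axis 1.447 z 0.1715
[0.56584362 0.0380716  0.06181359] [0.65511722 0.07185061 0.14707483] [0.56734962 0.08435546 0.02640052]
```

```bash
python3 -m inch '[[0.16,0.2,-0.2,0,0,0,0.6],[0.16,0.4,-0.2,0,0,0,0.6],[0.16,0.604,-0.2,0,0,0,0.6],[0.16,0.604,-0.1,0,0,0,0.6],[0.16,0.604,0,0,0,0,0.6]]'; python3 -c "
from h import *
to(.6873,.0693,.191,1.555)"
```

```text
clock: 6.5
position: [0.6871, 0.0671, 0.2473]
tool_rot: [-3.139, 0.0, 1.537]
force: [-0.2, -0.2, 0.7]
grip_width: 0.0508
finger_force: 0.0
t 6.5 shift [0.011 0.002 0.281] turn [-0.002  0.    -0.011] F [-0.2 -0.2  0.7] w 0.0508 ff 0.0
```

```bash
python3 -m inch '[[0.01,0,0.15,0,0,0,0.6],[0.01,0,0.25,0,0,0,0.6],[0.01,0,0.28,0,0,0,0.6],[0.01,0,0.28,0,0,0,0],[0.01,0,0.28,0,0,0,0],[0.01,0,0.28,0,0,0,0],[0.01,0,0.28,0,0,0,0],[0.01,0,0.26,0,0,0,0],[0.01,0,0.2,0,0,0,0],[0.01,0,0.12,0,0,0,0],[0.01,0,0.05,0,0,0,0],[0.01,0,0.05,0,0,0,0]]' 60; python3 -c "
from h import *
to(.5373,.0693,.237,1.555)"
```

```text
clock: 8.0
position: [0.6882, 0.069, 0.242]
tool_rot: [3.139, -0.0, 1.536]
force: [0.1, -0.2, -2.4]
grip_width: 0.0129
finger_force: 58.4
t 8.0 shift [-0.024 -0.754  0.023] turn [ 0.001 -0.    -0.012] F [ 0.1 -0.2 -2.4] w 0.0129 ff 58.4
```

```bash
python3 -m inch '[[0,-0.08,0,0,0,0,0],[0,-0.2,0,0,0,0,0],[0,-0.35,0,0,0,0,0],[0,-0.5,0,0,0,0,0],[0,-0.65,0,0,0,0,0],[0,-0.75,0,0,0,0,0],[0,-0.75,-0.2,0,0,0,0],[0,-0.75,-0.4,0,0,0,0],[0,-0.75,-0.6,0,0,0,0],[0,-0.75,-0.6,0,0,0,0]]'; python3 -c "
from h import *
to(.4121,-.359,.36,np.pi/2-.12)"
```

```text
clock: 9.25
position: [0.5385, 0.0743, 0.3626]
tool_rot: [3.138, -0.0, 1.536]
force: [-0.1, 0.2, -2.6]
grip_width: 0.0131
finger_force: 59.3
t 9.25 shift [-2.187 -0.557  0.01 ] turn [ 0.003 -0.     0.054] F [-0.1  0.2 -2.6] w 0.0131 ff 59.3
```

```bash
python3 -m inch '[[-0.15,-0.04,0,0,0,0,0],[-0.4,-0.1,0,0,0,0,0],[-0.65,-0.16,0,0,0,0,0],[-0.9,-0.22,0,0,0,0.03,0],[-1,-0.25,0,0,0,0.054,0]]'; python3 -m inch '[[-0.25,-0.06,0,0,0,0,0],[-0.5,-0.12,0,0,0,0,0],[-0.75,-0.18,0,0,0,0,0],[-0.9,-0.22,0,0,0,0,0],[-1,-0.25,0,0,0,0,0],[-1,-0.25,0,0,0,0,0]]';  python3 -c "
from h import *
to(.4121,-.359,.165,np.pi/2-.12)"
```

```text
clock: 9.88
position: [0.4796, -0.127, 0.3591]
tool_rot: [-3.14, 0.001, 1.447]
force: [1.0, 0.7, -3.2]
grip_width: 0.0131
finger_force: 59.4
clock: 10.62
position: [0.4069, -0.3176, 0.3592]
tool_rot: [-3.14, -0.001, 1.45]
force: [0.6, 1.8, -2.3]
grip_width: 0.0134
finger_force: 59.3
t 10.62 shift [-0.203  0.052  0.971] turn [-0.001 -0.    -0.001] F [ 0.6  1.8 -2.3] w 0.0134 ff 59.3
```

```bash
python3 -m inch '[[-0.1,0.03,0.1,0,0,0,0],[-0.2,0.05,0.3,0,0,0,0],[-0.2,0.05,0.5,0,0,0,0],[-0.2,0.05,0.7,0,0,0,0],[-0.2,0.05,0.85,0,0,0,0],[-0.2,0.05,0.93,0,0,0,0],[-0.2,0.05,0.96,0,0,0,0],[-0.2,0.05,0.975,0,0,0,0],[-0.2,0.05,0.975,0,0,0,0]]';  python3 -c "
from h import *
to(.4121,-.359,.163,np.pi/2-.12)"
```

```text
clock: 11.75
position: [0.413, -0.3578, 0.1659]
tool_rot: [3.141, 0.001, 1.452]
force: [0.4, 0.6, -1.9]
grip_width: 0.013
finger_force: 59.3
t 11.75 shift [-0.006 -0.004  0.015] turn [0.    0.    0.001] F [ 0.4  0.6 -1.9] w 0.013 ff 59.3
```

```bash
python3 -m inch '[[0,0,0.01,0,0,0,0],[0,0,0.018,0,0,0,0],[0,0,0.022,0,0,0,0],[0,0,0.022,0,0,0,0]]';  python3 -m inch '[[0,0,0,0,0,0,0.6],[0,0,0,0,0,0,0.6],[0,0,0,0,0,0,0.6],[0,0,-0.15,0,0,0,0.6],[0,0,-0.35,0,0,0,0.6],[0,0,-0.6,0,0,0,0.6],[0,0,-0.6,0,0,0,0.6]]'
python3 - <<'E'
from h import *
from workcell import bot
f=bot.grab_frame('wrist'); P=wcloud(f); grips(f,.165,.185,P)
g=bot.grab_frame('top'); grips(g,.198,.215,cloud(g),10)
cv2.imwrite('pics/s2.png',bot.grab_frame('scene')['img'][100:340,100:500,::-1])
to(.6836,-.0835,.3,np.pi/2-.0345)
E
```

```text
clock: 12.25
position: [0.4134, -0.3583, 0.1633]
tool_rot: [3.14, 0.002, 1.451]
force: [-8.0, 5.2, 37.7]
grip_width: 0.0133
finger_force: 65.3
clock: 13.12
position: [0.4139, -0.3585, 0.2842]
tool_rot: [3.137, 0.003, 1.451]
force: [-0.9, 0.0, -0.7]
grip_width: 0.0515
finger_force: 0.0
grip px 321.0 199.0 559 rect [ 0.4134 -0.3578] [13.1 26.2] long axis 1.446 z 0.1775
grip px 337.0 135.0 26 rect [ 0.6814 -0.0824] [ 8.7 17.1] long axis 1.468 z 0.2062
grip px 297.0 360.0 14 rect [0.0835 0.0245] [ 2.5 31.9] long axis -1.058 z 0.2063
grip px 324.0 366.0 18 rect [ 0.0663 -0.0476] [ 3.  42.5] long axis 0.91 z 0.206
t 13.28 shift [ 1.522  1.183 -0.099] turn [-0.001 -0.    -0.054] F [0.4 0.3 0.2] w 0.0513 ff 0.0
```

View pics/s2.png

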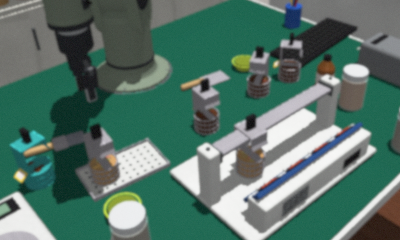

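The basket stands in the tray (scene crop ≈(100,160)), and the remaining dried one is on the beam at (250,150).

```bash
python3 -m inch '[[0.2,0.2,-0.1,0,0,-0.054,0.6],[0.45,0.4,-0.1,0,0,-0.054,0.6],[0.7,0.59,-0.1,0,0,-0.054,0.6],[0.76,0.59,-0.1,0,0,-0.054,0.6]]'; python3 -m inch '[[0.2,0.25,0,0,0,0,0.6],[0.45,0.5,0,0,0,0,0.6],[0.7,0.6,0,0,0,0,0.6],[0.7,0.66,0,0,0,0,0.6],[0.7,0.66,0,0,0,0,0.6]]'
python3 - <<'E'
from h import *
from workcell import bot
f=bot.grab_frame('wrist'); P=wcloud(f); grips(f,.198,.215,P)
to(.6836,-.0835,.195,np.pi/2-.0345)
E
```

```text
clock: 13.78
position: [0.55, -0.2166, 0.2993]
tool_rot: [-3.14, -0.003, 1.542]
force: [-0.3, -0.4, -0.4]
grip_width: 0.0516
finger_force: 0.0
clock: 14.4
position: [0.6845, -0.0856, 0.2992]
tool_rot: [-3.139, 0.0, 1.537]
force: [0.5, -0.0, -0.5]
grip_width: 0.0513
finger_force: 0.0
grip px 323.0 207.0 667 rect [ 0.6849 -0.0858] [14.4 26.5] long axis 1.483 z 0.2094
t 14.45 shift [ 0.014 -0.002  0.523] turn [-0.001  0.    -0.   ] F [ 0.2  0.1 -0.6] w 0.0514 ff 0.0
```

```bash
python3 -m inch '[[0,0,0.2,0,0,0.034,0.6],[0,0,0.4,0,0,0.034,0.6],[0,0,0.5,0,0,0.034,0.6],[0,0,0.523,0,0,0.034,0.6],[0,0,0.523,0,0,0.034,0],[0,0,0.523,0,0,0.034,0],[0,0,0.523,0,0,0.034,0],[0,0,0.523,0,0,0.034,0],[0,0,0.48,0,0,0.034,0],[0,0,0.4,0,0,0.034,0],[0,0,0.32,0,0,0.034,0],[0,0,0.293,0,0,0.034,0],[0,0,0.293,0,0,0.034,0]]'; python3 -m inch '[[0,-0.08,0,0,0,0,0],[0,-0.2,0,0,0,0,0],[0,-0.35,0,0,0,0,0],[0,-0.5,0,0,0,0,0],[0,-0.65,0,0,0,0,0],[0,-0.75,0,0,0,0,0],[0,-0.75,-0.2,0,0,0,0],[0,-0.75,-0.4,0,0,0,0],[0,-0.75,-0.6,0,0,0,0],[0,-0.75,-0.6,0,0,0,0]]'; python3 -c "
from h import *
to(.4255,-.2558,.36,np.pi/2-.12)"
```

```text
clock: 16.08
position: [0.6848, -0.0855, 0.2428]
tool_rot: [3.141, 0.0, 1.483]
force: [0.5, 0.5, -3.0]
grip_width: 0.013
finger_force: 58.6
clock: 17.32
position: [0.536, -0.0722, 0.3644]
tool_rot: [3.138, 0.0, 1.483]
force: [-1.0, -0.3, -3.6]
grip_width: 0.0132
finger_force: 59.4
t 17.32 shift [-0.963 -0.47   0.021] turn [0.002 0.    0.02 ] F [-1.  -0.3 -3.6] w 0.0132 ff 59.4
```

```bash
python3 -m inch '[[-0.2,-0.1,0,0,0,0.02,0],[-0.45,-0.22,0,0,0,0.02,0],[-0.7,-0.34,0,0,0,0.02,0],[-0.9,-0.44,0,0,0,0.02,0],[-0.963,-0.47,0,0,0,0.02,0],[-0.963,-0.47,0.1,0,0,0.02,0],[-0.963,-0.47,0.3,0,0,0.02,0],[-0.963,-0.47,0.5,0,0,0.02,0],[-0.963,-0.47,0.7,0,0,0.02,0],[-0.963,-0.47,0.85,0,0,0.02,0],[-0.963,-0.47,0.94,0,0,0.02,0],[-0.963,-0.47,0.97,0,0,0.02,0],[-0.963,-0.47,0.97,0,0,0.02,0]]';  python3 -c "
from h import *
to(.4255,-.2558,.1645,np.pi/2-.12)"
```

```text
clock: 18.95
position: [0.4248, -0.2554, 0.1681]
tool_rot: [-3.141, -0.001, 1.452]
force: [0.4, -0.5, -2.5]
grip_width: 0.013
finger_force: 59.5
t 18.95 shift [-0.001  0.004  0.018] turn [-0.    -0.     0.001] F [ 0.4 -0.5 -2.5] w 0.013 ff 59.5
```

```bash
python3 -m inch '[[0,0,0.01,0,0,0,0],[0,0,0.018,0,0,0,0],[0,0,0.018,0,0,0,0]]';  python3 -m inch '[[0,0,0,0,0,0,0.6],[0,0,0,0,0,0,0.6],[0,0,0,0,0,0,0.6],[0,0,-0.15,0,0,0,0.6],[0,0,-0.35,0,0,0,0.6],[0,0,-0.6,0,0,0,0.6],[0,0,-0.6,0,0,0,0.6]]'
python3 - <<'E'
from h import *
from workcell import bot
f=bot.grab_frame('wrist'); P=wcloud(f); grips(f,.165,.185,P)
g=bot.grab_frame('top'); fresh(g); P=cloud(g); grips(g,.16,.18,P,10)
cv2.imwrite('pics/top3.png',cv2.resize(g['img'][100:300,130:500,::-1],None,fx=2,fy=2))
to(.4392,-.0171,.29,np.pi/2-.134)
E
```

```text
clock: 19.32
position: [0.4252, -0.256, 0.1656]
tool_rot: [3.14, 0.001, 1.452]
force: [-1.9, 1.9, 10.7]
grip_width: 0.0131
finger_force: 61.5
clock: 20.2
position: [0.426, -0.2564, 0.2879]
tool_rot: [3.137, 0.002, 1.451]
force: [-0.3, -0.9, -1.3]
grip_width: 0.0515
finger_force: 0.0
grip px 7.0 50.0 862 rect [ 0.0642 -0.0234] [ 45.7 103.8] long axis 1.562 z 0.1728
grip px 322.0 198.0 580 rect [ 0.4268 -0.2564] [14.  26.7] long axis 1.449 z 0.1774
grip px 322.0 301.0 404 rect [ 0.414  -0.3565] [13.4 25.2] long axis 1.452 z 0.1773
crown [0.4292 0.3816] [50.9 69.8] yaw 0.631 labelyaw 0.601 ld 0.047 med [0.4248 0.3787]
crown [ 0.439  -0.0171] [49.6 68.1] yaw -0.134 labelyaw -0.239 ld 0.042 med [ 0.4347 -0.0177]
crown [ 0.4263 -0.2519] [49.7 68. ] yaw -0.12 labelyaw -1.637 ld 0.021 med [ 0.4205 -0.248 ]
crown [0.4162 0.2372] [51.1 68.8] yaw -1.042 labelyaw -0.932 ld 0.053 med [0.4142 0.2335]
grip px 314.0 224.0 24 rect [ 0.4353 -0.02  ] [ 8.3 17. ] long axis 1.531 z 0.1726
grip px 169.0 227.0 26 rect [0.4273 0.3781] [ 8.5 18.1] long axis -0.859 z 0.1705
grip px 399.0 228.0 47 rect [ 0.4248 -0.2531] [13.2 25.4] long axis -1.562 z 0.1748
grip px 222.0 232.0 26 rect [0.4139 0.2326] [ 8.1 17.9] long axis 0.461 z 0.1724
grip px 483.0 275.0 38 rect [ 0.2978 -0.4845] [12.8 16.4] long axis 0.007 z 0.1695
grip px 320.0 361.0 32 rect [ 0.0702 -0.0384] [ 8.1 68. ] long axis 1.029 z 0.1702
t 20.3 shift [ 1.195 -0.07  -0.027] turn [0.    0.    0.009] F [ 0.4  0.4 -1.3] w 0.0514 ff 0.0
```

View pics/top3.png

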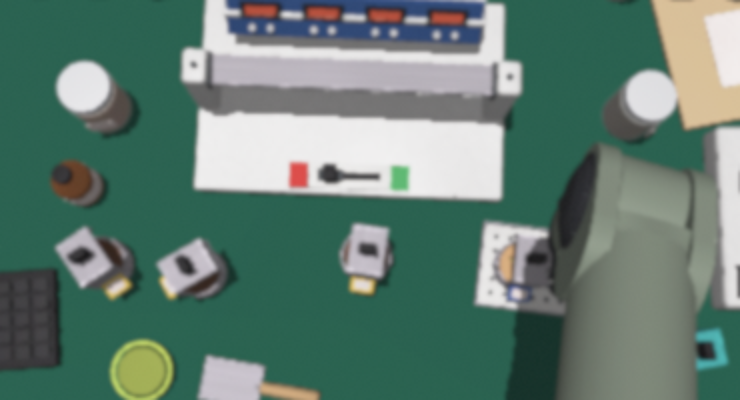

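Both dried baskets stand in the tray, and the lock is still at red (≈(328,173)). Now the first fresh basket.

```bash
python3 -m inch '[[0.25,0,0,0,0,0,0.6],[0.5,-0.03,0,0,0,0,0.6],[0.8,-0.05,0,0,0,0,0.6],[1,-0.07,0,0,0,0,0.6]]'; python3 -m inch '[[0.19,0,0,0,0,0,0.6],[0.19,0,0,0,0,0,0.6],[0.19,0,0,0,0,0,0.6]]'
python3 - <<'E'
from h import *
from workcell import bot
f=bot.grab_frame('wrist'); P=wcloud(f); grips(f,.16,.185,P)
to(.4392,-.0171,.159,np.pi/2-.134)
E
```

```text
clock: 20.8
position: [0.434, -0.0532, 0.2838]
tool_rot: [-3.14, -0.0, 1.453]
force: [0.8, -0.2, -0.1]
grip_width: 0.0512
finger_force: 0.0
clock: 21.18
position: [0.4388, -0.0185, 0.284]
tool_rot: [-3.14, 0.0, 1.452]
force: [-0.1, -0.9, 0.4]
grip_width: 0.0515
finger_force: 0.0
grip px 546.0 34.0 243 rect [0.6694 0.1147] [ 3.3 77.7] long axis 1.539 z 0.1632
grip px 542.0 223.0 397 rect [ 0.6628 -0.0828] [  3.3 174.1] long axis 1.538 z 0.1632
grip px 28.0 217.0 1517 rect [0.0568 0.0053] [ 61.5 160. ] long axis -1.472 z 0.1726
grip px 324.0 201.0 549 rect [ 0.4398 -0.02  ] [13.2 25.3] long axis 1.453 z 0.1734
grip px 533.0 319.0 164 rect [ 0.6792 -0.1911] [23.  48.6] long axis 0.14 z 0.1708
t 21.23 shift [0.009 0.002 0.626] turn [-0.001  0.     0.009] F [ 0.5 -0.1  0.3] w 0.0509 ff 0.0
```

```bash
python3 -m inch '[[-0.007,0.004,0.2,0,0,0,0.6],[-0.007,0.004,0.4,0,0,0,0.6],[-0.007,0.004,0.58,0,0,0,0.6],[-0.007,0.004,0.626,0,0,0,0.6],[-0.007,0.004,0.626,0,0,0,0],[-0.007,0.004,0.626,0,0,0,0],[-0.007,0.004,0.626,0,0,0,0],[-0.007,0.004,0.626,0,0,0,0],[-0.007,0.004,0.58,0,0,0,0],[-0.007,0.004,0.45,0,0,0,0],[-0.007,0.004,0.3,0,0,0,0],[-0.007,0.004,0.3,0,0,0,0]]'; python3 -c "
from h import *
print(w(-.15,-.11)); to(*w(-.15,-.11),.241,np.pi/2-.0345)"
```

```text
clock: 22.72
position: [0.4409, -0.0195, 0.2272]
tool_rot: [3.137, -0.0, 1.451]
force: [0.1, 0.4, -2.9]
grip_width: 0.0134
finger_force: 58.6
[ 0.53299501 -0.10026057]
t 22.73 shift [-0.346  0.506 -0.067] turn [ 0.003  0.    -0.054] F [ 0.1  0.4 -2.9] w 0.0134 ff 58.6
```

```bash
python3 -m inch '[[-0.07,0.1,-0.075,0,0,-0.02,0],[-0.18,0.25,-0.075,0,0,-0.054,0],[-0.28,0.4,-0.075,0,0,-0.054,0],[-0.346,0.506,-0.075,0,0,-0.054,0],[-0.346,0.506,-0.075,0,0,-0.054,0],[-0.346,0.506,-0.075,0,0,-0.054,0]]'; python3 -c "
from h import *
to(*w(0.0,-.11),.2435,np.pi/2-.0345)"
```

```text
clock: 23.48
position: [0.5314, -0.0997, 0.2395]
tool_rot: [-3.141, -0.0, 1.537]
force: [0.4, 1.0, -3.5]
grip_width: 0.0132
finger_force: 59.0
t 23.48 shift [-0.003  0.758 -0.021] turn [-0. -0.  0.] F [ 0.4  1.  -3.5] w 0.0132 ff 59.0
```

```bash
python3 -m inch '[[0,0.08,-0.015,0,0,0,0],[0,0.2,-0.015,0,0,0,0],[0,0.32,-0.015,0,0,0,0],[0,0.44,-0.015,0,0,0,0],[0,0.56,-0.015,0,0,0,0],[0,0.66,-0.015,0,0,0,0],[0,0.73,-0.015,0,0,0,0],[0,0.758,-0.015,0,0,0,0],[0,0.758,-0.015,0,0,0,0]]'; python3 -c "
from h import *
to(*w(0.0,-.11),.195,np.pi/2-.0345)"
```

```text
clock: 24.6
position: [0.6832, -0.1049, 0.2426]
tool_rot: [-3.141, -0.0, 1.537]
force: [-0.7, -0.8, -3.2]
grip_width: 0.0134
finger_force: 59.1
t 24.6 shift [-0.003 -0.001  0.238] turn [-0. -0.  0.] F [-0.7 -0.8 -3.2] w 0.0134 ff 59.1
```

```bash
python3 -m inch '[[0,0,0.05,0,0,0,0],[0,0,0.11,0,0,0,0],[0,0,0.17,0,0,0,0],[0,0,0.21,0,0,0,0],[0,0,0.225,0,0,0,0],[0,0,0.225,0,0,0,0]]'; python3 -c "
from h import *
to(*w(0.0,-.11),.195,np.pi/2-.0345)"
```

```text
clock: 25.35
position: [0.6836, -0.1053, 0.1977]
tool_rot: [-3.142, -0.0, 1.536]
force: [0.6, 0.5, -2.6]
grip_width: 0.0133
finger_force: 59.0
t 25.35 shift [-0.001 -0.003  0.013] turn [-0. -0.  0.] F [ 0.6  0.5 -2.6] w 0.0133 ff 59.0
```

```bash
python3 -m inch '[[0,0,0.007,0,0,0,0],[0,0,0.013,0,0,0,0],[0,0,0.015,0,0,0,0]]'; python3 -m inch '[[0,0,0,0,0,0,0.6],[0,0,0,0,0,0,0.6],[0,0,0,0,0,0,0.6],[0,0,-0.15,0,0,0,0.6],[0,0,-0.35,0,0,0,0.6],[0,0,-0.6,0,0,0,0.6],[0,0,-0.6,0,0,0,0.6]]'
python3 - <<'E'
from h import *
from workcell import bot
f=bot.grab_frame('wrist'); P=wcloud(f); grips(f,.195,.215,P)
cv2.imwrite('pics/s4.png',cv2.resize(bot.grab_frame('scene')['img'][130:340,200:500,::-1],None,fx=2,fy=2))
to(.4158,.2365,.36,np.pi/2-1.04)
E
```

```text
clock: 25.72
position: [0.6838, -0.1053, 0.1965]
tool_rot: [3.14, 0.0, 1.536]
force: [-9.6, -0.0, 19.3]
grip_width: 0.0131
finger_force: 62.0
clock: 26.6
position: [0.6848, -0.1052, 0.3187]
tool_rot: [3.136, 0.0, 1.536]
force: [1.7, 0.8, -0.6]
grip_width: 0.0514
finger_force: 0.0
grip px 321.0 200.0 562 rect [ 0.6843 -0.1061] [13.3 25.7] long axis 1.531 z 0.2094
t 26.7 shift [ 1.662 -1.396 -0.228] turn [ 0.   -0.    0.64] F [-0.5 -0.  -1.4] w 0.0511 ff 0.0
```

View pics/s4.png

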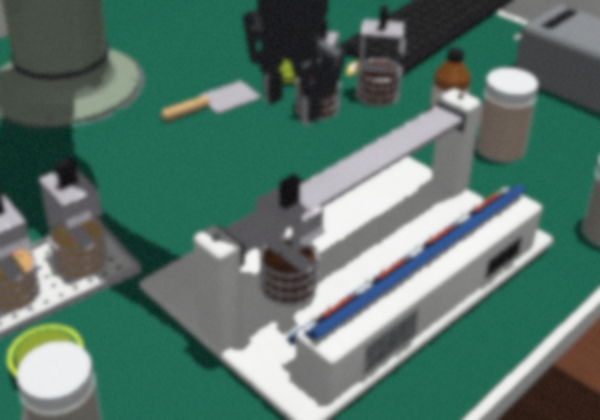

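The fresh basket hangs at (290,245), label towards the robot, and the tray is undisturbed. Next is the middle-left fresh basket.

```bash
python3 -m inch '[[0.2,-0.17,0,0,0,0,0.6],[0.4,-0.34,0,0,0,0,0.6],[0.65,-0.55,0,0,0,0,0.6],[0.83,-0.7,0,0,0,0,0.6]]'; python3 -m inch '[[0.2,-0.17,0,0,0,0.64,0.6],[0.4,-0.34,0,0,0,0.64,0.6],[0.65,-0.55,0.1,0,0,0.64,0.6],[0.83,-0.7,0.15,0,0,0.64,0.6],[0.83,-0.7,0.15,0,0,0.64,0.6],[0.83,-0.7,0.15,0,0,0.64,0.6],[0.83,-0.7,0.15,0,0,0.64,0.6]]'
python3 - <<'E'
from h import *
from workcell import bot
f=bot.grab_frame('wrist'); P=wcloud(f); grips(f,.16,.185,P)
to(.4158,.2365,.159,np.pi/2-1.04)
E
```

```text
clock: 27.2
position: [0.5473, 0.0669, 0.3136]
tool_rot: [-3.14, 0.0, 1.537]
force: [0.0, -0.1, 0.9]
grip_width: 0.0507
finger_force: 0.0
clock: 28.08
position: [0.4146, 0.2359, 0.2838]
tool_rot: [3.142, 0.002, 0.532]
force: [1.4, -0.4, 0.3]
grip_width: 0.0515
finger_force: 0.0
grip px 580.0 72.0 616 rect [0.6668 0.045 ] [  4.1 266.7] long axis 1.54 z 0.1634
grip px 185.0 103.0 523 rect [0.4292 0.3771] [13.7 26.2] long axis -0.944 z 0.1731
grip px 271.0 211.0 551 rect [0.3845 0.2688] [13.2 25.3] long axis 0.518 z 0.1732
grip px 592.0 343.0 114 rect [ 0.4264 -0.2528] [14.2 24.3] long axis 1.395 z 0.1735
grip px 605.0 359.0 81 rect [ 0.4133 -0.3551] [12.9 24.7] long axis 1.395 z 0.1727
t 28.12 shift [ 0.007 -0.     0.625] turn [-0.     0.001  0.002] F [-0.5 -0.3 -0.7] w 0.0507 ff 0.0
```

The basket has been knocked aside, to (.3845,.2688), still upright. I'll follow it.

```bash
python3 -c "
from h import *
to(.3845,.2688,.159,.52)"
```

```text
t 28.12 shift [-0.046 -0.219  0.625] turn [-0.     0.001  0.009] F [-0.5 -0.3 -0.7] w 0.0507 ff 0.0
```

```bash
python3 -m inch '[[-0.046,-0.219,0,0,0,0.009,0.6],[-0.046,-0.219,0,0,0,0.009,0.6],[-0.046,-0.219,0,0,0,0.009,0.6],[-0.046,-0.219,0,0,0,0.009,0.6]]';python3 - <<'E'
from h import *
from workcell import bot
f=bot.grab_frame('wrist'); P=wcloud(f); grips(f,.16,.185,P)
to(.3845,.2688,.159,.52)
E
```

```text
clock: 28.62
position: [0.3855, 0.2684, 0.2845]
tool_rot: [3.141, 0.0, 0.517]
force: [0.3, -0.2, 0.4]
grip_width: 0.0513
finger_force: 0.0
grip px 594.0 56.0 467 rect [0.6678 0.0742] [  3.7 205.3] long axis 1.541 z 0.1631
grip px 231.0 90.0 570 rect [0.4291 0.377 ] [14.  25.9] long axis -0.948 z 0.1733
grip px 321.0 201.0 545 rect [0.3842 0.2695] [13.8 25.3] long axis 0.529 z 0.1734
grip px 612.0 330.0 106 rect [ 0.4262 -0.253 ] [13.2 25.3] long axis 1.452 z 0.1729
grip px 622.0 346.0 78 rect [ 0.4133 -0.3558] [12.3 25.9] long axis 1.448 z 0.1729
grip px 602.0 394.0 74 rect [ 0.2994 -0.4875] [15.6 24.8] long axis 0.182 z 0.1681
t 28.68 shift [-0.003 -0.003  0.628] turn [ 0.     0.    -0.002] F [-0.1 -0.6  0.2] w 0.0513 ff 0.0
```

```bash
python3 -m inch '[[0.003,-0.006,0.2,0,0,0,0.6],[0.003,-0.006,0.4,0,0,0,0.6],[0.003,-0.006,0.58,0,0,0,0.6],[0.003,-0.006,0.628,0,0,0,0.6],[0.003,-0.006,0.628,0,0,0,0],[0.003,-0.006,0.628,0,0,0,0],[0.003,-0.006,0.628,0,0,0,0],[0.003,-0.006,0.628,0,0,0,0],[0.003,-0.006,0.58,0,0,0,0],[0.003,-0.006,0.45,0,0,0,0],[0.003,-0.006,0.3,0,0,0,0],[0.003,-0.006,0.23,0,0,0,0],[0.003,-0.006,0.23,0,0,0,0]]'
python3 - <<'E'
from h import *
from workcell import bot
f=bot.grab_frame('wrist'); P=wcloud(f); hsv=cv2.cvtColor(f['img'],cv2.COLOR_RGB2HSV)
m=(hsv[...,0]>12)&(hsv[...,0]<32)&(hsv[...,1]>90)&(hsv[...,2]>110)&(P[...,2]>.09)
for b in blobs(m,15): print('yel',b.sum(),np.nanmedian(P[b],0))
print(w(-.15,0)); to(*w(-.15,0),.2435,np.pi/2-.0345)
E
```

```text
clock: 30.3
position: [0.3852, 0.2705, 0.2393]
tool_rot: [3.141, -0.002, 0.517]
force: [0.5, -0.8, -3.5]
grip_width: 0.0131
finger_force: 58.8
yel 182 [0.36916879 0.31610469 0.12851895]
[0.53678926 0.00967397]
t 30.35 shift [ 0.017  1.508 -0.025] turn [ 0.    -0.    -0.649] F [-0.1 -0.1 -2.9] w 0.0134 ff 58.8
```

```bash
python3 -m inch '[[0,0.1,-0.03,0,0,0,0],[0,0.3,-0.03,0,0,0,0],[0,0.5,-0.03,0,0,0,0],[0,0.7,-0.03,0,0,0,0],[0,0.85,-0.03,0,0,0,0],[0,0.9,-0.03,0,0,0,0]]'; python3 -m inch '[[0.002,0.05,0,0,0,-0.06,0],[0.005,0.15,0,0,0,-0.16,0],[0.01,0.27,0,0,0,-0.27,0],[0.012,0.39,0,0,0,-0.38,0],[0.015,0.5,0,0,0,-0.48,0],[0.017,0.58,0,0,0,-0.57,0],[0.017,0.608,0,0,0,-0.63,0],[0.017,0.608,0,0,0,-0.649,0],[0.017,0.608,0,0,0,-0.649,0]]'; python3 -c "
from h import *
to(*w(0,0),.2435,np.pi/2-.0345)"
```

```text
clock: 31.1
position: [0.474, 0.1122, 0.2435]
tool_rot: [-3.141, 0.002, 0.515]
force: [-1.2, -0.6, -2.7]
grip_width: 0.0131
finger_force: 59.0
clock: 32.22
position: [0.5366, 0.0107, 0.2443]
tool_rot: [-3.141, -0.0, 1.536]
force: [-0.0, 0.3, -2.6]
grip_width: 0.0129
finger_force: 59.0
t 32.23 shift [-0.005  0.751  0.003] turn [-0. -0. -0.] F [-0.   0.3 -2.6] w 0.0129 ff 59.0
```

```bash
python3 -m inch '[[0,0.08,0,0,0,0,0],[0,0.2,0,0,0,0,0],[0,0.32,0,0,0,0,0],[0,0.44,0,0,0,0,0],[0,0.56,0,0,0,0,0],[0,0.66,0,0,0,0,0],[0,0.73,0,0,0,0,0],[-0.003,0.751,0,0,0,0,0],[-0.003,0.751,0,0,0,0,0],[-0.003,0.751,0.06,0,0,0,0],[-0.003,0.751,0.12,0,0,0,0],[-0.003,0.751,0.18,0,0,0,0],[-0.003,0.751,0.22,0,0,0,0],[-0.003,0.751,0.235,0,0,0,0],[-0.003,0.751,0.235,0,0,0,0]]'; python3 -c "
from h import *
to(*w(0.0,0),.1965,np.pi/2-.0345)"
```

```text
clock: 34.1
position: [0.6871, 0.0043, 0.1977]
tool_rot: [3.142, -0.0, 1.536]
force: [-0.5, 0.1, -3.2]
grip_width: 0.0129
finger_force: 59.0
t 34.1 shift [ 0.001 -0.002  0.006] turn [ 0. -0.  0.] F [-0.5  0.1 -3.2] w 0.0129 ff 59.0
```

```bash
python3 -m inch '[[0,0,0.006,0,0,0,0],[0,0,0.012,0,0,0,0],[0,0,0.012,0,0,0,0]]'; python3 -m inch '[[0,0,0,0,0,0,0.6],[0,0,0,0,0,0,0.6],[0,0,0,0,0,0,0.6],[0,0,-0.15,0,0,0,0.6],[0,0,-0.35,0,0,0,0.6],[0,0,-0.6,0,0,0,0.6],[0,0,-0.6,0,0,0,0.6]]'
python3 - <<'E'
from h import *
from workcell import bot
f=bot.grab_frame('wrist'); P=wcloud(f); grips(f,.19,.225,P); grips(f,.165,.18,P,100)
to(.4291,.377,.29,np.pi/2+.62)
E
```

```text
clock: 34.48
position: [0.6872, 0.0043, 0.1965]
tool_rot: [3.141, 0.0, 1.536]
force: [-3.3, -0.9, 8.0]
grip_width: 0.0131
finger_force: 60.6
clock: 35.35
position: [0.6883, 0.0047, 0.3193]
tool_rot: [3.136, -0.001, 1.536]
force: [0.4, -0.2, -0.7]
grip_width: 0.0511
finger_force: 0.0
grip px 321.0 203.0 587 rect [0.6878 0.001 ] [13.5 25.6] long axis 1.541 z 0.2094
grip px 322.0 307.0 417 rect [ 0.6845 -0.1052] [13.5 24.9] long axis 1.515 z 0.2092
t 35.4 shift [ 1.817 -1.356  0.131] turn [ 0.002  0.    -0.417] F [-0.1  0.2 -0.3] w 0.0512 ff 0.0
```

```bash
python3 -m inch '[[0.2,-0.15,0,0,0,0,0.6],[0.4,-0.3,0,0,0,0,0.6],[0.65,-0.49,0,0,0,0,0.6],[0.909,-0.678,0,0,0,0,0.6]]'; python3 -m inch '[[0.2,-0.15,0,0,0,-0.417,0.6],[0.4,-0.3,0.05,0,0,-0.417,0.6],[0.65,-0.49,0.1,0,0,-0.417,0.6],[0.909,-0.678,0.13,0,0,-0.417,0.6],[0.909,-0.678,0.13,0,0,-0.417,0.6],[0.909,-0.678,0.13,0,0,-0.417,0.6]]'
python3 - <<'E'
from h import *
from workcell import bot
f=bot.grab_frame('wrist'); P=wcloud(f); grips(f,.16,.185,P)
to(.4291,.377,.159,np.pi/2+.62)
E
```

```text
clock: 35.9
position: [0.5571, 0.1901, 0.3142]
tool_rot: [-3.14, 0.0, 1.536]
force: [1.3, 1.9, 0.7]
grip_width: 0.0508
finger_force: 0.0
clock: 36.65
position: [0.4293, 0.3751, 0.2884]
tool_rot: [-3.14, 0.0, 2.192]
force: [0.3, -0.7, 0.5]
grip_width: 0.051
finger_force: 0.0
grip px 325.0 194.0 525 rect [0.4291 0.378 ] [13.3 26.3] long axis -0.946 z 0.1734
t 36.7 shift [0.013 0.004 0.648] turn [-0.001  0.    -0.   ] F [ 0.6 -0.4 -0.1] w 0.0511 ff 0.0
```

```bash
python3 -m inch '[[0.006,0.004,0.2,0,0,0,0.6],[0.009,0.002,0.4,0,0,0,0.6],[0.013,0.002,0.6,0,0,0,0.6],[0.013,0.002,0.648,0,0,0,0.6],[0.013,0.002,0.648,0,0,0,0],[0.013,0.002,0.648,0,0,0,0],[0.013,0.002,0.648,0,0,0,0],[0.013,0.002,0.648,0,0,0,0],[0.013,0.002,0.6,0,0,0,0],[0.013,0.002,0.45,0,0,0,0],[0.013,0.002,0.3,0,0,0,0],[0.013,0.002,0.225,0,0,0,0],[0.013,0.002,0.225,0,0,0,0]]'
python3 - <<'E'
from h import *
from workcell import bot
f=bot.grab_frame('wrist'); P=wcloud(f); hsv=cv2.cvtColor(f['img'],cv2.COLOR_RGB2HSV)
m=(hsv[...,0]>12)&(hsv[...,0]<32)&(hsv[...,1]>90)&(hsv[...,2]>110)&(P[...,2]>.09)
for b in blobs(m,15): print('yel',b.sum(),np.nanmedian(P[b],0))
to(*w(-.15,.11),.2435,np.pi/2-.0345)
E
```

```text
clock: 38.33
position: [0.4286, 0.3779, 0.2452]
tool_rot: [3.14, 0.0, 2.191]
force: [0.6, -0.6, -3.1]
grip_width: 0.0133
finger_force: 58.9
yel 36 [0.4005028  0.39066048 0.13702733]
yel 183 [0.38255183 0.35810216 0.13321758]
yel 35 [0.55411481 0.43655373 0.09471518]
yel 18 [0.535738   0.4214274  0.09952641]
yel 33 [0.54104793 0.40760114 0.09526007]
yel 40 [0.55180863 0.40327403 0.09333309]
t 38.38 shift [-1.376 -0.293  0.004] turn [0.    0.    0.417] F [-0.3 -0.  -3.7] w 0.0132 ff 58.9
```

```bash
python3 -m inch '[[-0.1,-0.02,0,0,0,0,0],[-0.25,-0.05,0,0,0,0,0],[-0.42,-0.09,0,0,0,0,0],[-0.6,-0.13,0,0,0,0,0],[-0.75,-0.16,0,0,0,0,0],[-0.8,-0.17,0,0,0,0,0]]'; python3 -m inch '[[-0.05,-0.01,0,0,0,0.05,0],[-0.16,-0.03,0,0,0,0.14,0],[-0.28,-0.06,0,0,0,0.24,0],[-0.4,-0.09,0,0,0,0.33,0],[-0.5,-0.11,0,0,0,0.39,0],[-0.56,-0.12,0,0,0,0.417,0],[-0.576,-0.123,0,0,0,0.417,0],[-0.576,-0.123,0,0,0,0.417,0]]'; python3 -c "
from h import *
to(*w(0,.11),.2435,np.pi/2-.0345)"
```

```text
clock: 39.12
position: [0.4941, 0.2258, 0.2431]
tool_rot: [-3.14, 0.0, 2.189]
force: [-0.7, 1.4, -2.7]
grip_width: 0.013
finger_force: 58.8
clock: 40.12
position: [0.5404, 0.1206, 0.2441]
tool_rot: [-3.141, -0.0, 1.539]
force: [0.7, 0.0, -2.4]
grip_width: 0.013
finger_force: 58.8
t 40.12 shift [-0.006  0.751  0.003] turn [-0.    -0.     0.001] F [ 0.7  0.  -2.4] w 0.013 ff 58.8
```

```bash
python3 -m inch '[[0,0.08,0,0,0,0,0],[0,0.2,0,0,0,0,0],[0,0.32,0,0,0,0,0],[0,0.44,0,0,0,0,0],[0,0.56,0,0,0,0,0],[0,0.66,0,0,0,0,0],[0,0.73,0,0,0,0,0],[-0.003,0.751,0,0,0,0,0],[-0.003,0.751,0,0,0,0,0],[-0.003,0.751,0.06,0,0,0,0],[-0.003,0.751,0.12,0,0,0,0],[-0.003,0.751,0.18,0,0,0,0],[-0.003,0.751,0.22,0,0,0,0],[-0.003,0.751,0.232,0,0,0,0],[-0.003,0.751,0.232,0,0,0,0]]'; python3 -c "
from h import *
to(*w(0.0,.11),.1965,np.pi/2-.0345)"
```

```text
clock: 42.0
position: [0.6909, 0.1142, 0.198]
tool_rot: [3.141, -0.0, 1.537]
force: [-0.2, -0.9, -3.3]
grip_width: 0.0129
finger_force: 58.9
t 42.0 shift [ 0.001 -0.002  0.008] turn [ 0. -0.  0.] F [-0.2 -0.9 -3.3] w 0.0129 ff 58.9
```

```bash
python3 -m inch '[[0,0,0.006,0,0,0,0],[0,0,0.012,0,0,0,0],[0,0,0.013,0,0,0,0]]'; python3 -m inch '[[0,0,0,0,0,0,0.6],[0,0,0,0,0,0,0.6],[0,0,0,0,0,0,0.6],[0,0,-0.15,0,0,0,0.6],[0,0,-0.35,0,0,0,0.6],[0,0,-0.55,0,0,0,0.6],[0,0,-0.55,0,0,0,0.6]]'; python3 -m inch '[[-0.1,-0.25,0,0,0,0,0.6],[-0.2,-0.5,0,0,0,0,0.6],[-0.3,-0.63,0,0,0,0,0.6],[-0.37,-0.63,0,0,0,0,0.6],[-0.37,-0.63,0,0,0,0,0.6]]'
python3 - <<'E'
from h import *
from workcell import bot
f=bot.grab_frame('wrist'); P=wcloud(f); grips(f,.19,.225,P)
cv2.imwrite('pics/w6.png',f['img'][:,:,::-1])
for n in('scene',): cv2.imwrite('pics/s6.png',cv2.resize(bot.grab_frame(n)['img'][130:340,200:500,::-1],None,fx=2,fy=2))
m=(f['img'].max(-1)<70)&(P[...,2]>.055)&(P[...,2]<.068)&(abs(P[...,0]-.566)<.04)&(abs(P[...,1])<.09)
print('lock top',np.nanmedian(P[m],0),m.sum(),w(-.122,.03)); to(*w(-.122,.03),.05,np.pi/2-.0345)
E
```

```text
clock: 42.38
position: [0.691, 0.1142, 0.1972]
tool_rot: [3.14, -0.0, 1.536]
force: [-8.1, -1.8, 18.1]
grip_width: 0.0132
finger_force: 61.9
clock: 43.25
position: [0.6917, 0.1146, 0.3085]
tool_rot: [3.137, -0.001, 1.536]
force: [0.6, -0.7, 0.2]
grip_width: 0.051
finger_force: 0.0
clock: 43.88
position: [0.5628, 0.0434, 0.305]
tool_rot: [-3.142, 0.0, 1.535]
force: [0.4, -0.5, -0.3]
grip_width: 0.0513
finger_force: 0.0
grip px 479.0 113.0 719 rect [0.691  0.1146] [14.1 25. ] long axis 1.53 z 0.2085
grip px 464.0 244.0 634 rect [0.687  0.0014] [13.7 25.3] long axis 1.531 z 0.2078
grip px 1.0 270.0 183 rect [ 0.0611 -0.0499] [18.7 96.8] long axis 1.076 z 0.1957
lock top [0.56616366 0.03603012 0.06171121] 360 [0.56580739 0.03869031]
t 43.98 shift [-0.032  0.016  1.274] turn [-0. -0.  0.] F [ 0.6  0.3 -0.6] w 0.0513 ff 0.0
```

View pics/w6.png

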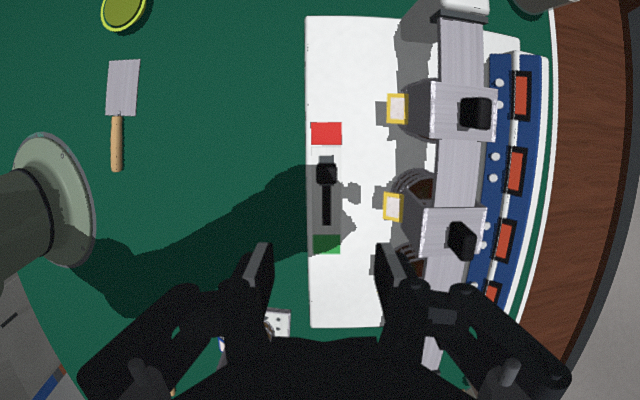

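View pics/s6.png

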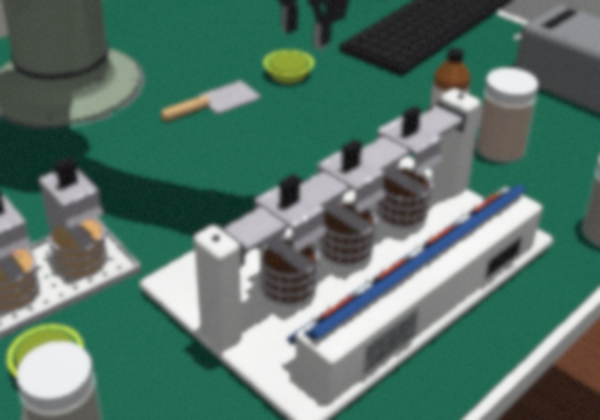

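All three fresh baskets hang with yellow labels towards the robot, in the wrist view at (396,108), (392,207) and the third below. Both dried ones stand in the tray, and the lock grip is at red (326,172). Now I push the lock back.

```bash
python3 -m inch '[[-0.032,0.016,0.25,0,0,0,0.6],[-0.032,0.016,0.5,0,0,0,0.6],[-0.032,0.016,0.75,0,0,0,0.6],[-0.032,0.016,0.8,0,0,0,0.6],[-0.032,0.016,0.8,0,0,0,0.6]]'; python3 -m inch '[[0,0,0.2,0,0,0,0.6],[0,0,0.35,0,0,0,0.6],[0,0,0.44,0,0,0,0.6],[0,0,0.47,0,0,0,0.6],[0,0,0.47,0,0,0,0.1],[0,0,0.47,0,0,0,0.1],[0,0,0.47,0,0,0,0.1],[0,0,0.47,0,0,0,0.1],[0,0,0.47,0,0,0,0.1]]' 40; python3 -c "
from h import *
to(*w(-.122,-.0305),.05,np.pi/2-.0345)"
```

```text
clock: 44.6
position: [0.5657, 0.0388, 0.1458]
tool_rot: [-3.141, -0.001, 1.537]
force: [0.8, 0.3, 0.1]
grip_width: 0.0509
finger_force: 0.0
clock: 45.72
position: [0.5657, 0.0381, 0.0525]
tool_rot: [3.14, -0.0, 1.536]
force: [-2.8, 0.5, 6.2]
grip_width: 0.0254
finger_force: 40.4
t 45.73 shift [-0.299  0.     0.013] turn [ 0.001 -0.     0.   ] F [-2.8  0.5  6.2] w 0.0254 ff 40.4
```

```bash
python3 -m inch '[[-0.06,0,0,0,0,0,0.1],[-0.12,0,0,0,0,0,0.1],[-0.18,0,0,0,0,0,0.1],[-0.24,0,0,0,0,0,0.1],[-0.28,0,0,0,0,0,0.1],[-0.3,0,0,0,0,0,0.1],[-0.31,0,0,0,0,0,0.1],[-0.312,0,0,0,0,0,0.1]]'; python3 -c "
from h import *
to(*w(-.122,-.03),.05,np.pi/2-.0345)"
```

```text
clock: 46.72
position: [0.5637, -0.0222, 0.0525]
tool_rot: [3.14, -0.003, 1.538]
force: [-4.2, 15.2, 9.0]
grip_width: 0.0253
finger_force: 40.9
t 46.73 shift [ 0.005 -0.     0.013] turn [ 0.001 -0.002  0.001] F [-4.2 15.2  9. ] w 0.0253 ff 40.9
```

At the stop (15 N). Release, lift and check.

```bash
python3 -m inch '[[0.012,0,0,0,0,0,0.6],[0.012,0,0,0,0,0,0.6],[0.012,0,0,0,0,0,0.6],[0.012,0,0,0,0,0,0.6],[0.012,0,-0.3,0,0,0,0.6],[0.012,0,-0.6,0,0,0,0.6],[0.012,0,-1,0,0,0,0.6],[0.012,0,-1,0,0,0,0.6]]'; python3 -m inch '[[0,-0.1,-0.3,0,0,0,0.6],[0,-0.1,-0.3,0,0,0,0.6],[0,-0.1,-0.3,0,0,0,0.6],[0,-0.1,-0.3,0,0,0,0.6]]'
python3 - <<'E'
from h import *
from workcell import bot
f=bot.grab_frame('wrist'); P=wcloud(f); grips(f,.19,.225,P)
m=(f['img'].max(-1)<70)&(P[...,2]>.055)&(P[...,2]<.068)&(abs(P[...,0]-.566)<.04)&(abs(P[...,1])<.09)
print('lock top',np.nanmedian(P[m],0),m.sum(),w(-.122,-.03))
cv2.imwrite('pics/w8.png',f['img'][:,:,::-1])
E
```

```text
clock: 47.72
position: [0.5643, -0.022, 0.255]
tool_rot: [3.137, 0.0, 1.536]
force: [-1.1, -1.0, -0.1]
grip_width: 0.0514
finger_force: 0.0
clock: 48.22
position: [0.5429, -0.0215, 0.31]
tool_rot: [-3.14, -0.0, 1.536]
force: [0.0, -0.0, -0.3]
grip_width: 0.0512
finger_force: 0.0
grip px 495.0 40.0 680 rect [0.6911 0.1138] [14.1 25.6] long axis 1.504 z 0.2077
grip px 489.0 171.0 654 rect [0.6868 0.001 ] [13.4 25.1] long axis 1.515 z 0.2081
grip px 471.0 275.0 365 rect [ 0.6835 -0.1037] [14.4 21.3] long axis 1.529 z 0.2049
lock top [ 0.56371572 -0.02342939  0.06161619] 352 [ 0.5637378  -0.02127398]
```

View pics/w8.png

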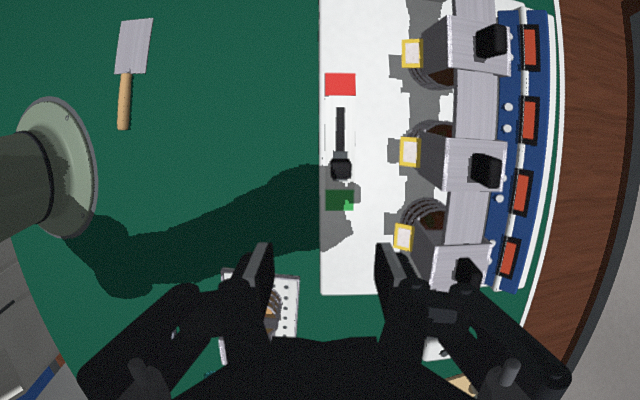

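The lock grip is at green (341,170). The three labels face the robot at (411,53), (408,152) and (403,237). Handing in.

```bash
python3 -c "
from workcell import bot
print(bot.job_done())"
```

```text
the job is handed in; nothing more can be done
None
```

I handed the job in at about 48 s with both dried baskets standing in the tray, the three fresh baskets hanging about 105–113 mm apart with labels towards the robot, and the lock back at its green end; no verdict came back on hand-in.

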